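# Load and close a goldsmith's die set

### The job

Put the loose brass blank flat into the round pocket of the die base, then lower the die top over the two guide pins until it sits flush on the base, and let go of it. Lower it gently all the way rather than dropping it, and leave the copper pot, the steel bench block and the hammer where they are.

Things in the scene. Friction and masses are not known exactly. Their poses are not given: they have to be found in the camera images.
- die_base: Lower half of the die set, bolted to the bench: dark steel block 130 (x) by 76 (y) by 24 mm high, a 10 mm high foot at each end (to x = +-85 mm). Origin: centre of the underside, z up. It stands left, middle or right on the bench, its long axis within 0.5 rad of world x. Two bright guide pins stand on its top; midway between them is a round pocket 44 mm across, 10 mm deep.
- pin (a point): Tip of the guide pin at the die base's +x end, 52 mm above the bench, at x = +50, y = 0 mm in the base's frame; the other pin is its mirror image at x = -50. Pins: 10 mm in diameter, 28 mm tall above the block's top, the last 9 mm tapering to 4 mm.
- seat (a point): Centre of the die base's top face (24 mm above the bench), over the pocket: the die top's origin lies here when it is flush. Axes as the die base.
- nest (a point): Centre of the pocket's floor (14 mm above the bench): the blank's origin lies here when it is in. Axes as the die base.
- die_top: Upper half of the die set, loose, flat on the bench: aluminium plate 130 (x) by 72 (y) by 14 mm thick, 0.36 to 0.56 kg, balanced. Origin: centre of the underside, z up. Two through holes, 13 mm across, at x = -50 and +50, y = 0 mm, one for each pin. The same after a half turn: either way round is right. Long axis within 0.5 rad of world x. Closed, the pins stand 14 mm out of it.
- shank (a point): Centre of the top of the die top's shank, the block on the middle of the plate to grip it by: 40 (x) by 28 (y) mm, 36 mm tall; this point is 50 mm above the plate's underside. Axes as the die top.
- blank: Loose brass disc (medal blank) 40 mm across, 9 mm thick, about 90 g, flat on the bench. Origin: centre of its underside; both faces alike. Fully in the pocket it lies 1 mm below the base's top face. The fingers do not fit beside it in the pocket: let it drop in the last few mm.
- pot: Bystander: round copper pot 72 mm across and 60 mm high holding gravers that reach about 125 mm high. Origin: centre of the underside.
- bench_block: Bystander: bright steel bench block, 70 x 70 x 22 mm. Origin: centre of the underside.
- hammer: Bystander: hammer about 240 mm long lying on the bench. Its handle lies along its -x axis.
Mind the look-alikes: they are no part of the job. There is more than one size of the die_top; the job needs the largest.

How it is judged:
On the way:
1. the blank lies flat in the pocket, let go (horizontal distance between blank and nest below 0.006 m and z of blank in the frame of nest below 0.002 m and angle between blank's own z axis and vertical below 0.08 rad and contact force between the fingers and blank below 0.1 N), for 0.2 s.
At the end, for the whole second after the job is handed in: Blank flat in the pocket (within 6 mm of centre, 2 mm of the floor); die top at rest on the base over both pins (within 4 mm of centre, 2 mm of the top face, level to 0.03 rad, in line to 0.08 rad, either way round); bystanders within 30 mm of their start (horizontal distance between blank and nest below 0.006 m and z of blank in the frame of nest below 0.002 m and angle between blank's own z axis and vertical below 0.08 rad and horizontal distance between die_top and seat below 0.004 m and z of die_top in the frame of seat below 0.002 m and angle between die_top's own z axis and vertical below 0.03 rad and angle between the x axis of die_top and the x axis of die_base, either way round below 0.08 rad and linear speed of each of die_top, blank below 0.01 m/s and distance of each of pot, bench_block, hammer from where it was at the start of the episode below 0.03 m); the robot touches nothing.
It fails at once if the die top is dropped onto the base (it falls faster than 0.4 m/s over the base, less than 40 mm above its seat) (horizontal distance between die_top and seat below 0.03 m and z of die_top in the frame of seat below 0.04 m and linear speed of die_top above 0.4 m/s).
It fails at once if the pot is pushed more than 30 mm (distance of pot from where it was at the start of the episode above 0.03 m).
It fails at once if the bench block is pushed more than 30 mm (distance of bench_block from where it was at the start of the episode above 0.03 m).
It fails at once if the hammer is pushed more than 30 mm (distance of hammer from where it was at the start of the episode above 0.03 m).
It also fails if it takes over 58 s, if anything falls off the work surface, if the arm or the gripper's body presses on something with over 40 N, if the wrist force passes 120 N, or if a joint passes its speed limit or range.

### The arm

A 7-joint arm with a two-finger parallel gripper is mounted at the origin on the work surface. World frame = base frame: x ahead of the robot, y to its left, z up, the work surface at z = 0. Lengths are in m, angles in rad, forces in N, time in s.
With the tool pointing down it reaches from about 0.4 to 0.85 m from the base axis. Payload 4.5 kg.
Tool frame: the origin (TCP) lies at the very end of the fingers, on their centre line; the grasp point (between the pads) lies 19 mm behind it; z points along the fingers, y is the line along which they close (so a half turn about z gives the same grasp; the last joint's range is limited). The gripper opens to 88 mm and grips with 3 to 60 N. Pads are 18 mm wide; open, the fingers measure 123 mm over their backs; the gripper's body (75 mm by 187 mm) begins 45 mm behind the grasp point.
Start: joints at [1.345, 0.689, -0.195, 1.565, 0.157, 0.902, -0.215], TCP at [0.161, -0.604, 0.239] pointing down, gripper open.
Joint ranges: [-3.01, 3.01], [-0.46, 2.08], [-1.47, 1.51], [0.13, 2.56], [-1, 4.14], [0.04, 2.09], [-2.66, 2.66]. Speed limits (rad/s): [2.57, 2.57, 3.14, 3.14, 3.14, 3.14, 3.14].

### API

Orientations are given as a unit quaternion [x, y, z, w].
In Python, from plant import r gives the robot as it stands. The module is installed in compiled form; this text tells all that it offers.
- The arm moves only by the shell command python3 -m pendant 'ROWS' [FORCE]. ROWS is JSON, one flat list of numbers, 7 for each row, row after row: the opening, from 0 (shut) to 1 (fully open), then the shift along the tool's x, y, z scaled (see below), then the turn, a rotation vector about the tool's x, y, z scaled (see below). A call has 1 to 12 rows; each row is the pose to reach, as a shift and turn from the pose commanded when the call began, along the tool's axes at that moment; what a row does not reach only later rows make up. The controller multiplies each number of a shift by 0.15 m and each number of a turn by pi/2 rad. A row lasts 1/10 s, in which the tool goes at most 50 mm and 8.59 degrees, less where a joint would pass 70% of its speed; a pose out of reach is approached as far as the arm can. A call with a number of a shift or a turn outside -1 to 1 is refused whole. A call with a gripper value outside its range is refused whole. The fingers move at their own pace and stop on an object; FORCE is the grip in N (left out, the last holds). Time passes only in rows, so rows that repeat a pose let the fingers close. It gives the time, the measured TCP pose, the force, the opening and the grip force at its end, in the units of the state.
- r.get_state(): the state, without advancing time (a new reading comes with each control period).
- r.snapshot(name): name is "side" or "top" or "wrist"; returns a dict with "img" (480x640x3 uint8, red, green, blue), "mtx" (3x3 intrinsics, pixels), "cam_to_world" (4x4, takes a point from camera to world coordinates). Camera axes: x right, y up, looking along -z (the intrinsics and any distortion apply to the point x, -y, -z); pixel columns grow to the right and rows downward; lengths in m; the calibration is good to about 2 mm. A picture is of the moment at which its call begins. There is no depth.
- r.finish_job(): hands the job in; it is judged then, once.
The state is a dict: "clock": time; "q": joint angles; "qd": joint speeds; "joint_torque": joint torques, N m; "tool_pos": TCP position; "eef_rot": TCP orientation; "contact_force": force on the tool from outside, world axes, zero at the start; "moment": the same for the moment, N m; "opening": opening from 0.0 (shut) to 1.0 (fully open); "finger_force": force on a finger pad.
Only numpy, scipy, OpenCV 4.12 (cv2) and the standard library are available. Lean on these libraries where they do the work, as an engineer would, in place of code of your own. Each camera call takes 0.05 s, during which the arm holds its last target. There are 200 camera calls.

## Working session

There is one attempt and no reset: what is moved stays moved. The work goes in short steps, Python scripts to look and compute and a shell command to move; the robot and the scene stay as the last step left them, time stands still between calls to the robot, and variables do not carry over. Pictures are saved under pics/ and viewed, at most 10 in all, crops included, and the job is handed in when it is done.

```bash
mkdir -p pics; cat > h.py <<'E'
import numpy as np, cv2
from plant import r
def snap(n,f):
    s=r.snapshot(n); cv2.imwrite(f,s['img'][:,:,::-1]); np.savez(f[:-4]+'.npz',**{k:s[k] for k in('img','mtx','cam_to_world')},**({'dist':s['dist']} if 'dist' in s else {})); return s
def load(f): return np.load(f)
def ray(s,u,v):
    K=s['mtx'];T=s['cam_to_world']
    d=np.array([(u-K[0,2])/K[0,0],-(v-K[1,2])/K[1,1],-1.]); return T[:3,3],T[:3,:3]@d
def onz(s,u,v,z):
    o,d=ray(s,u,v); return o+d*(z-o[2])/d[2]
def proj(s,p):
    T=s['cam_to_world'];c=T[:3,:3].T@(np.asarray(p)-T[:3,3]);K=s['mtx']
    return np.array([K[0,0]*c[0]/-c[2]+K[0,2],K[1,1]*-c[1]/-c[2]+K[1,2]])
E
python3 - <<'E'
from h import *
for n in('top','side','wrist'):
    s=snap(n,f'pics/{n}0.png'); print(n,list(s),s['mtx'].tolist(),s['cam_to_world'].round(3).tolist())
st=r.get_state();print(st)
E
```

```text
top ['img', 'mtx', 'cam_to_world'] [[543.2764277896604, 0.0, 326.3881281212209], [0.0, 543.2764277896604, 240.77568772288018], [0.0, 0.0, 1.0]] [[-0.004, 0.988, -0.157, 0.432], [-1.0, -0.005, -0.009, -0.006], [-0.01, 0.157, 0.987, 1.103], [0.0, 0.0, 0.0, 1.0]]
side ['img', 'mtx', 'cam_to_world'] [[435.2499128484518, 0.0, 315.5325740415971], [0.0, 435.2499128484518, 234.48866263664218], [0.0, 0.0, 1.0]] [[-0.796, 0.402, -0.452, 0.219], [-0.605, -0.554, 0.572, 0.46], [-0.02, 0.729, 0.684, 0.606], [0.0, 0.0, 0.0, 1.0]]
wrist ['img', 'mtx', 'cam_to_world'] [[392.168454716892, 0.0, 316.910167388566], [0.0, 392.168454716892, 237.8404918738123], [0.0, 0.0, 1.0]] [[0.257, 0.929, 0.267, 0.229], [-0.966, 0.247, 0.069, -0.585], [-0.002, -0.276, 0.961, 0.384], [0.0, 0.0, 0.0, 1.0]]
{'clock': 0.15, 'q': array([ 1.34482329,  0.68979366, -0.1945491 ,  1.56610084,  0.15730702,
        0.90250012, -0.21511235]), 'qd': array([ 1.43134396e-03, -2.58214737e-03,  3.54992585e-04, -2.21703849e-03,
       -3.42940238e-05,  9.44014505e-04, -1.35114154e-03]), 'joint_torque': array([-1.78827730e-03, -5.27861524e+01, -1.26852650e+00, -1.53586113e+01,
       -5.25029458e-02,  3.94376839e-03,  1.29659120e-04]), 'tool_pos': array([ 0.16038912, -0.6035698 ,  0.2380945 ]), 'eef_rot': array([ 9.91571586e-01,  1.29558066e-01, -1.38501630e-04, -6.91372178e-04]), 'contact_force': array([-0.29945856, -0.42048159, -1.12292157]), 'moment': array([ 0.00641673, -0.05993657,  0.0115366 ]), 'finger_force': 0.0, 'opening': 0.9963741056791997}
```

View pics/top0.png

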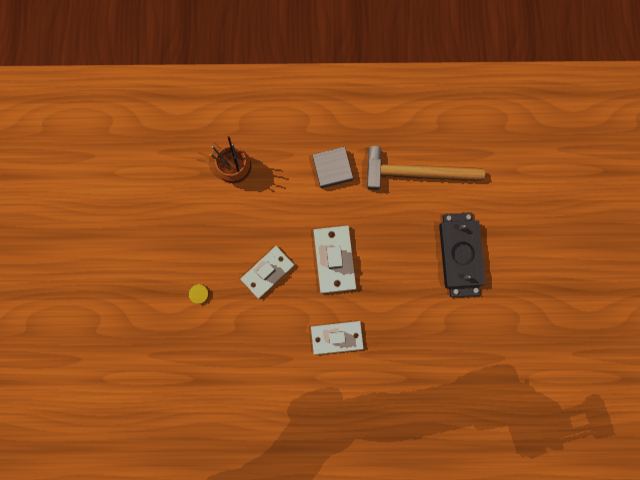

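View pics/side0.png

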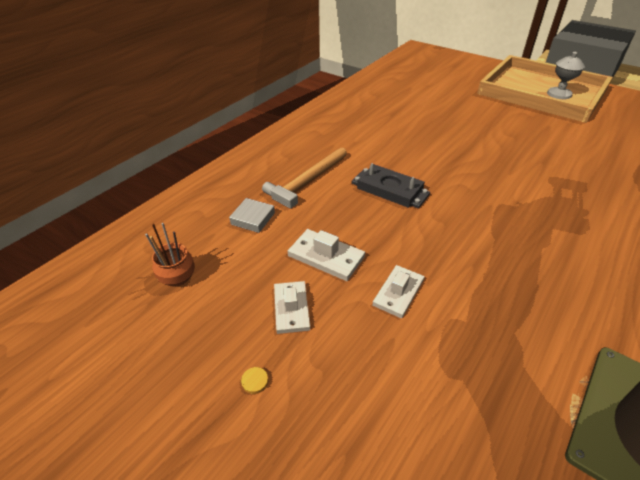

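Top view: the die-top candidates are the plates at (335,259), (268,272) and (337,338). The largest, at (335,259), is the one I want. The brass blank at (199,294) is the only disc, and the die base is at (463,255). The side view shows the same layout. Pot (232,163), block (333,167), hammer (375–485,170).

```bash
cat > m.py <<'E'
from h import *
s=load('pics/top0.npz');img=s['img'];hsv=cv2.cvtColor(img,cv2.COLOR_RGB2HSV)
def blobs(m,amin):
    c,_=cv2.findContours(m,cv2.RETR_EXTERNAL,cv2.CHAIN_APPROX_NONE);return [k for k in c if cv2.contourArea(k)>amin]
def rect(c,z):
    P=np.array([onz(s,u,v,z)[:2] for u,v in c[:,0,:]],np.float32)
    return cv2.minAreaRect(P*1000)
for c in blobs(((hsv[:,:,1]<60)&(hsv[:,:,2]>90)).astype(np.uint8)*255,300): print('grey',c.mean((0,1)),rect(c,.014))
for c in blobs(((hsv[:,:,0]>22)&(hsv[:,:,0]<35)&(hsv[:,:,1]>150)).astype(np.uint8)*255,100):
    print('brass',c.mean((0,1)),rect(c,.009))
for c in blobs((img.max(2)<70).astype(np.uint8)*255,800): print('dark',c.mean((0,1)),rect(c,.024))
cv2.imwrite('pics/crop.png',cv2.resize(img[205:310,170:500,::-1],None,fx=2.4,fy=2.4,interpolation=cv2.INTER_CUBIC))
E
python3 m.py
```

```text
grey [336.70469799 337.22147651] ((412.8858947753906, -15.336387634277344), (54.1068115234375, 97.7264633178711), 6.036373615264893)
grey [266.98230088 272.08849558] ((543.591552734375, 124.25277709960938), (54.57684326171875, 98.11845397949219), 43.44805908203125)
grey [334.02604167 259.00520833] ((569.2589721679688, -11.489364624023438), (130.4947509765625, 70.9942626953125), 6.2293219566345215)
grey [373.86597938 166.83505155] ((761.67138671875, -95.21287536621094), (24.853519439697266, 83.97161865234375), 88.88346099853516)
grey [332.13114754 166.31967213] ((763.2304077148438, -8.465190887451172), (68.4792251586914, 69.39476013183594), 13.659497261047363)
brass [197.92307692 293.5       ] ((500.77349853515625, 263.16607666015625), (36.479095458984375, 34.13185501098633), 89.74744415283203)
dark [461.40079365 251.80952381] ((575.5331420898438, -266.4710388183594), (166.66610717773438, 81.00102233886719), 3.111867904663086)
```

View pics/crop.png

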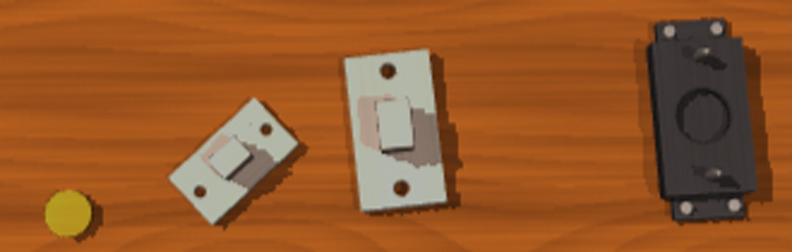

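The crop confirms it: the plate at (335,259) measures 130 × 71 mm, against about 98 × 54 mm for the other two. Next I'll go over the base for a close view.

```bash
python3 -m pendant '[1,1,-1,0,0,0,0.1, 1,1,-1,0,0,0,0.1, 1,1,-1,0,0,0,0.1, 1,1,-1,0,0,0,0.1, 1,1,-1,0,0,0,0.1, 1,1,-1,0,0,0,0.1]' | tail -5
python3 -m pendant '[1,1,-1,0,0,0,0, 1,1,-1,0,0,0,0, 1,1,-1,0,0,0,0, 1,1,-1,0,0,0,0, 1,1,-1,0,0,0,0, 1,1,-1,0,0,0,0]'| tail -5
python3 -m pendant '[1,1,0.1,0,0,0,0, 1,1,0.1,0,0,0,0, 1,1,0.1,0,0,0,0, 1,1,0.1,0,0,0,0, 1,1,0.1,0,0,0,0, 1,1,0.1,0,0,0,0]'| tail -5
python3 - <<'E'
from h import *
s=snap('wrist','pics/w1.png');st=r.get_state();print(st['clock'],st['tool_pos'],st['eef_rot']);print(s['cam_to_world'].round(4).tolist())
E
```

```text
tool_pos: [0.2684, -0.4187, 0.2389]
eef_rot: [0.999, 0.054, 0.0, -0.0]
contact_force: [-0.6, -1.5, 0.2]
opening: 0.996
finger_force: 0.0
tool_pos: [0.4021, -0.2561, 0.2386]
eef_rot: [0.999, 0.052, 0.0, 0.0]
contact_force: [-0.4, 0.0, 0.0]
opening: 0.999
finger_force: 0.0
tool_pos: [0.5487, -0.2585, 0.2383]
eef_rot: [0.999, 0.049, -0.002, 0.001]
contact_force: [-0.7, -0.5, -0.2]
opening: 1.001
finger_force: 0.0
2.0 [ 0.54882765 -0.25804777  0.23851195] [ 9.98782970e-01  4.93016635e-02 -1.30411811e-03  4.74306880e-04]
[[0.0978, 0.9558, 0.2773, 0.6199], [-0.9952, 0.0938, 0.0275, -0.2505], [0.0002, -0.2787, 0.9604, 0.3841], [0.0, 0.0, 0.0, 1.0]]
```

View pics/w1.png

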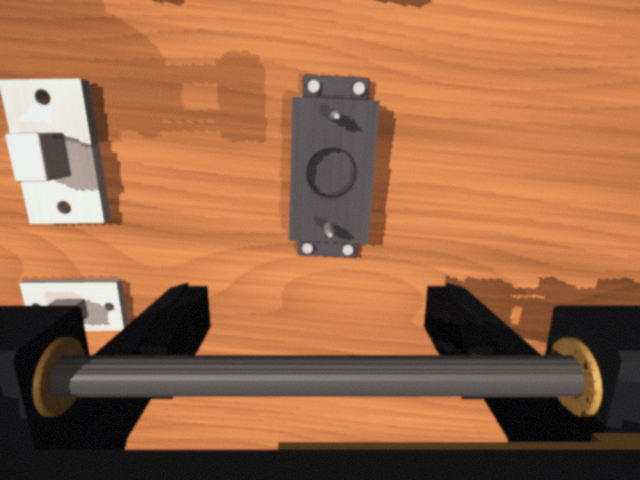

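The wrist view shows the base: pocket (332,172), foot bolts (314,86), (359,88), (307,248), (348,250), pin tips about (336,114) and (328,230). Now I'll measure these properly.

```bash
cat > base.py <<'E'
from h import *
def base(f,box,thr):
    s=load(f);img=s['img'];x0,x1,y0,y1=box
    hsv=cv2.cvtColor(img,cv2.COLOR_RGB2HSV);sub=hsv[y0:y1,x0:x1]
    m=((sub[:,:,1]<90)&(sub[:,:,2]>thr)).astype(np.uint8)*255
    c,_=cv2.findContours(m,cv2.RETR_EXTERNAL,cv2.CHAIN_APPROX_NONE)
    for k in c:
        a=cv2.contourArea(k)
        if a<4 and len(k)<3: continue
        M=k.mean((0,1))+[x0,y0];print('bright',M.round(1),a,'z.012',onz(s,*M,.012).round(4),'z.052',onz(s,*M,.052).round(4))
    d=((sub[:,:,2]<95)).astype(np.uint8)*255
    return s
if __name__=='__main__':
    base('pics/w1.npz',(280,390,70,262),150)
    base('pics/top0.npz',(435,490,205,300),120)
    s=load('pics/w1.npz');g=cv2.cvtColor(s['img'],cv2.COLOR_RGB2GRAY)
    print('pocket w',onz(s,332,172,.024)); t=load('pics/top0.npz');print('pocket t',onz(t,462.9,253.3,.024))
    cc=cv2.HoughCircles(cv2.resize(g[140:205,295:370],None,fx=4,fy=4,interpolation=cv2.INTER_CUBIC),cv2.HOUGH_GRADIENT,1,200,param1=60,param2=15,minRadius=80,maxRadius=125);print(cc/4+[295,140,0] if cc is not None else None)
    cv2.imwrite('pics/c1.png',cv2.resize(s['img'][65:265,280:390,::-1],None,fx=3,fy=3,interpolation=cv2.INTER_NEAREST))
E
python3 base.py
```

```text
bright [347.5 249.5] 70.0 z.012 [ 0.5034 -0.2926  0.012 ] z.052 [ 0.5159 -0.2881  0.052 ]
bright [307. 248.] 72.0 z.012 [ 0.501  -0.2523  0.012 ] z.052 [ 0.5138 -0.2521  0.052 ]
bright [329.  233.7] 16.5 z.012 [ 0.5178 -0.2725  0.012 ] z.052 [ 0.5288 -0.2702  0.052 ]
bright [335.5 115.1] 21.0 z.012 [ 0.6293 -0.2666  0.012 ] z.052 [ 0.6283 -0.2648  0.052 ]
bright [358.4  87.8] 104.5 z.012 [ 0.6543 -0.2842  0.012 ] z.052 [ 0.6506 -0.2806  0.052 ]
bright [313.2  85.7] 103.5 z.012 [ 0.6521 -0.2441  0.012 ] z.052 [ 0.6486 -0.2448  0.052 ]
bright [455.5 291. ] 10.0 z.012 [ 0.5032 -0.2537  0.012 ] z.052 [ 0.5006 -0.2446  0.052 ]
bright [475.6 290. ] 11.0 z.012 [ 0.505  -0.2939  0.012 ] z.052 [ 0.5023 -0.2833  0.052 ]
bright [463.7 225.7] 0.5 z.012 [ 0.636  -0.2758  0.012 ] z.052 [ 0.6285 -0.2659  0.052 ]
bright [448.5 217.5] 9.0 z.012 [ 0.6531 -0.2456  0.012 ] z.052 [ 0.645  -0.2368  0.052 ]
bright [468.  216.5] 10.0 z.012 [ 0.655  -0.2854  0.012 ] z.052 [ 0.6468 -0.2752  0.052 ]
pocket w [ 0.57946343 -0.26834595  0.024     ]
pocket t [ 0.57754645 -0.26880934  0.024     ]
None
```

View pics/c1.png

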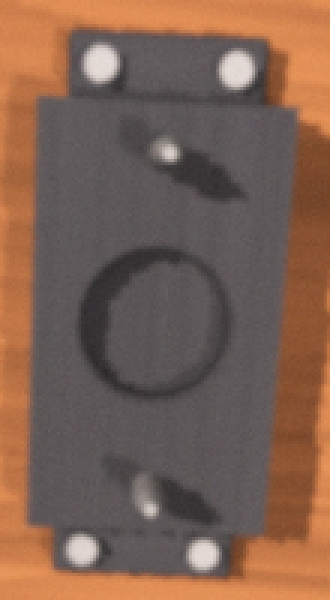

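```bash
python3 -m pendant '[1,0.1,-1,0,0,0,0, 1,0.1,-1,0,0,0,0, 1,0.1,-1,0,0,0,0, 1,0.1,-1,0,0,0,0]' | grep tool_pos
python3 -m pendant '[1,0,-1,0,0,0,0.02, 1,0,-1,0,0,0,0.02, 1,0,-1,0,0,0,0.02, 1,0,-1,0,0,0,0.02]'| grep tool_pos
python3 -m pendant '[1,0,-1,0,0,0,0, 1,0,-1,0,0,0,0, 1,0,-1,0,0,0,0, 1,0,-1,0,0,0,0]'| grep tool_pos
python3 -m pendant '[1,0,-0.4,0.6,0,0,0, 1,0,-0.4,0.6,0,0,0, 1,0,-0.4,0.6,0,0,0, 1,0,-0.4,0.6,0,0,0, 1,0,-0.4,0.6,0,0,0]'
python3 - <<'E'
from h import *
s=load('pics/w1.npz');print('tcp pix w1',proj(s,[0.54882765,-0.25804777,0.23851195]))
s=snap('wrist','pics/w2.png');st=r.get_state();p=st['tool_pos'];print(st['clock'],p,st['eef_rot'],proj(s,p))
hsv=cv2.cvtColor(s['img'],cv2.COLOR_RGB2HSV)
m=((hsv[:,:,0]>21)&(hsv[:,:,0]<36)&(hsv[:,:,1]>140)&(hsv[:,:,2]>90)).astype(np.uint8)*255;m[280:]=0
c,_=cv2.findContours(m,cv2.RETR_EXTERNAL,cv2.CHAIN_APPROX_NONE)
for k in c:
    if cv2.contourArea(k)>300:
        P=np.array([onz(s,u,v,.009)[:2] for u,v in k[:,0]],np.float32);print(k.mean((0,1)),cv2.minEnclosingCircle(P*1000),cv2.fitEllipse(P*1000))
E
```

```text
tool_pos: [0.5502, -0.0964, 0.2392]
tool_pos: [0.534, 0.0522, 0.2391]
tool_pos: [0.5234, 0.2017, 0.239]
clock: 3.7
tool_pos: [0.5223, 0.2513, 0.1501]
eef_rot: [0.999, 0.034, 0.001, 0.001]
contact_force: [0.7, -0.4, 0.2]
opening: 1.001
finger_force: 0.0
tcp pix w1 [318.29259813 306.77464096]
3.75 [0.52258925 0.25149535 0.15051796] [9.99422330e-01 3.39506974e-02 1.50866447e-03 2.84160052e-04] [318.99600709 306.65375233]
[297.95337995 253.37529138] ((500.8170471191406, 264.0051574707031), 19.037479400634766) ((496.8949890136719, 264.7999572753906), (23.934663772583008, 32.65260314941406), 167.51654052734375)
```

View pics/w2.png

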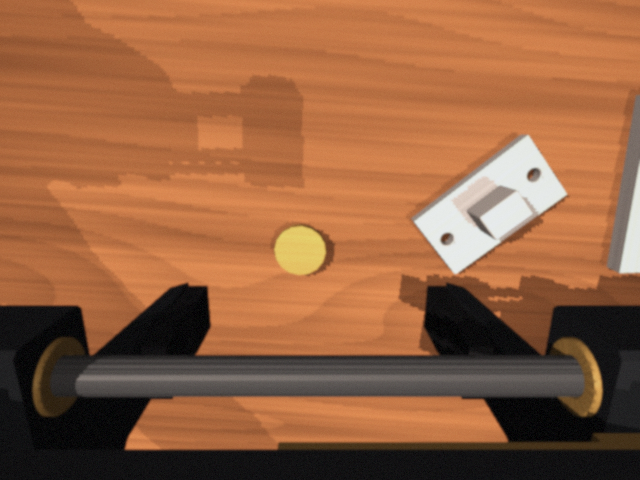

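The wrist view shows the disc at about (300,250), spanning columns 275–326. Parts of its outline were missing from the mask, so I'll refit it.

```bash
cat > disc.py <<'E'
from h import *
def disc(f,box,z):
    s=load(f);x0,x1,y0,y1=box;sub=s['img'][y0:y1,x0:x1].astype(int)
    m=((sub[:,:,1]>0.72*sub[:,:,0])&(sub[:,:,0]>120)).astype(np.uint8)*255
    c,_=cv2.findContours(m,cv2.RETR_EXTERNAL,cv2.CHAIN_APPROX_NONE);k=cv2.convexHull(max(c,key=cv2.contourArea))
    P=np.array([onz(s,u+x0,v+y0,z)[:2] for u,v in k[:,0]],np.float32)*1000
    return cv2.minEnclosingCircle(P),cv2.fitEllipse(P)
def togo(p):  # world shift -> tool units
    from scipy.spatial.transform import Rotation as R
    st=r.get_state();return R.from_quat(st['eef_rot']).inv().apply(np.asarray(p)-st['tool_pos'])/.15
if __name__=='__main__':
    a=disc('pics/w2.npz',(260,340,215,290),.009);print(a)
    x,y=a[0][0];print(togo([x/1000,y/1000,.004]))
E
python3 disc.py
```

```text
(((500.59246826171875, 263.9971618652344), 20.263526916503906), ((500.6126708984375, 264.0215148925781), (39.92012023925781, 40.293678283691406), 112.62350463867188))
[-0.14357712 -0.09375969  0.97629795]
```

```bash
python3 -m pendant '[1,-0.144,-0.094,0.5,0,0,0, 1,-0.144,-0.094,0.8,0,0,0, 1,-0.144,-0.094,0.9,0,0,0, 1,-0.144,-0.094,0.94,0,0,0, 1,-0.144,-0.094,0.975,0,0,0, 1,-0.144,-0.094,0.975,0,0,0, 1,-0.144,-0.094,0.975,0,0,0]' 20
python3 -m pendant '[0.3,0,0,0,0,0,0, 0.3,0,0,0,0,0,0, 0.3,0,0,0,0,0,0, 0.3,0,0,0,0,0,0, 0.3,0,0,0,0,0,0, 0.3,0,0,0,0,0,0, 0.3,0,0,0,0,0,0,0.3,0,0,0,0,0,0, 0.3,0,0,0,0,0,0, 0.3,0,0,0,0,0,0]' 20
```

```text
clock: 4.45
tool_pos: [0.5001, 0.2666, 0.0046]
eef_rot: [0.999, 0.035, 0.002, -0.001]
contact_force: [0.3, 1.1, 0.3]
opening: 0.999
finger_force: 0.0
clock: 5.45
tool_pos: [0.4982, 0.2663, 0.0024]
eef_rot: [0.999, 0.036, -0.0, 0.0]
contact_force: [0.3, -1.3, -0.1]
opening: 0.432
finger_force: 20.0
```

```bash
python3 -m pendant '[0.3,0,0,-0.2,0,0,0, 0.3,0,0,-0.5,0,0,0, 0.3,0,0,-0.8,0,0,0, 0.3,0,0,-0.9,0,0,0, 0.3,0,0,-0.9,0,0,0]' | grep -E "tool_pos|finger|open"
python3 -m pendant '[0.3,0.1,0.2,0,0,0,0, 0.3,0.1,0.5,0,0,0,0, 0.3,0.1,0.8,0,0,0,0, 0.3,0.1,1,0,0,0,0, 0.3,0.1,1,0,0,0,0]' | grep -E "tool_pos|finger"
python3 -m pendant '[0.3,0.1,0.3,0,0,0,0, 0.3,0.1,0.6,0,0,0,0, 0.3,0.1,0.9,0,0,0,0, 0.3,0.1,1,0,0,0,0]' | grep -E "tool_pos|finger"
python3 -m pendant '[0.3,0.1,0.3,0,0,0,0, 0.3,0.1,0.6,0,0,0,0, 0.3,0.1,0.9,0,0,0,0, 0.3,0.1,1,0,0,0,0]' | grep -E "tool_pos|finger"
python3 -m pendant '[0.3,0,0.3,0,0,0,0, 0.3,0,0.5,0,0,0,0, 0.3,0,0.55,0,0,0,0,0.3,0,0.55,0,0,0,0,0.3,0,0.55,0,0,0,0]'
python3 - <<'E'
from h import *
s=snap('wrist','pics/w3.png');st=r.get_state();p=st['tool_pos'];print(st['clock'],p,st['eef_rot'],proj(s,p))
E
```

```text
tool_pos: [0.4998, 0.2676, 0.14]
opening: 0.432
finger_force: 20.0
tool_pos: [0.5231, 0.111, 0.1357]
finger_force: 20.0
tool_pos: [0.5487, -0.0362, 0.136]
finger_force: 20.0
tool_pos: [0.5743, -0.1846, 0.1361]
finger_force: 20.0
clock: 7.75
tool_pos: [0.5814, -0.258, 0.1368]
eef_rot: [0.999, 0.037, -0.0, -0.001]
contact_force: [-0.7, 0.4, -1.3]
opening: 0.43
finger_force: 20.0
7.8 [ 0.58152481 -0.25784559  0.13701739] [ 9.99294807e-01  3.75221864e-02 -2.18688244e-04 -1.38783022e-03] [319.11243272 306.83744711]
```

View pics/w3.png

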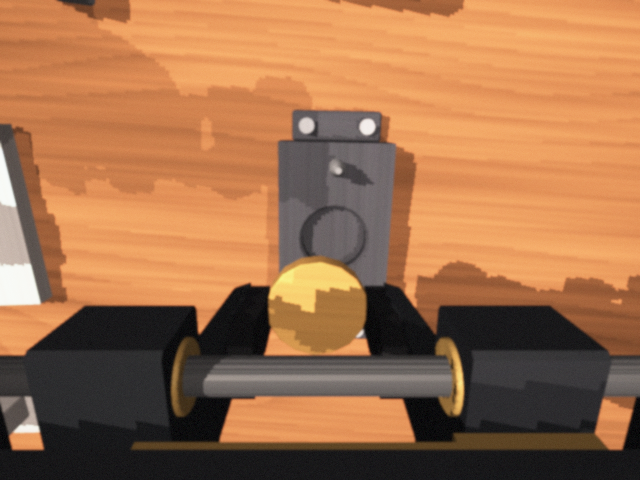

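The blank is held level between the fingertips, centred near (317,304). The pocket is at about (333,236), the +x pin tip at (337,167) and the bolts at (307,126) and (368,127).

```bash
python3 - <<'E'
from h import *
from disc import togo
from base import base
s=base('pics/w3.npz',(285,395,105,185),140)
p=r.get_state()['tool_pos'];
q=onz(s,317.3,304.5,p[2]+.0055);print('blank rel tcp',q-p,'diam',np.linalg.norm(onz(s,268,304,p[2]+.0055)-onz(s,366.5,304,p[2]+.0055)))
print('pocket',onz(s,333.5,236,.024),'tip',onz(s,337,166,.052), 'bolts', onz(s,307,126,.012), onz(s,368,127,.012))
pt=np.array([.5785,-.268,.0]);print('togo',togo(np.r_[pt[:2]-(q-p)[:2],.026]))
E
```

```text
bright [335.2 167.3] 95.0 z.012 [ 0.6257 -0.2657  0.012 ] z.052 [ 0.6297 -0.2637  0.052 ]
bright [367.1 126.3] 212.5 z.012 [ 0.6541 -0.2845  0.012 ] z.052 [ 0.6539 -0.2797  0.052 ]
bright [306. 125.] 192.0 z.012 [ 0.6519 -0.244   0.012 ] z.052 [ 0.652  -0.2452  0.052 ]
blank rel tcp [0.00362121 0.00099506 0.0055    ] diam 0.038526974041142706
pocket [ 0.58036216 -0.26801113  0.024     ] tip [ 0.6304627  -0.26470373  0.052     ] bolts [ 0.65132601 -0.24468598  0.012     ] [ 0.65369279 -0.2851356   0.012     ]
togo [-0.04950984  0.07286266  0.73993202]
```

```bash
python3 - <<'E'
from h import *
s=load('pics/w3.npz');p=r.get_state()['tool_pos'];i=s['img'].astype(int)
print(p, i[345:358,300:325:6].tolist()[::2])
for v in(351,352,353,354):
  q=onz(s,317.5,v,p[2]+.0066)-p; print(v,(q+[.02,0.0013,0])[:2])
for v in (256,257,258): print(v,(onz(s,317.5,v,p[2]-.0024)-p-[.02,0,0])[:2],(onz(s,317.5,v,p[2]+.0066)-p-[.02,0,0])[:2])
col=i[240:262,316];print(col.tolist())
E
```

```text
[ 0.58152481 -0.25784559  0.13701739] [[[197, 136, 70], [177, 121, 63], [167, 115, 61], [165, 114, 60], [160, 111, 57]], [[213, 151, 80], [210, 151, 77], [164, 114, 58], [164, 114, 58], [164, 114, 58]], [[209, 148, 77], [213, 153, 81], [168, 114, 60], [164, 114, 59], [165, 111, 56]], [[230, 158, 91], [211, 148, 80], [192, 135, 69], [172, 120, 63], [169, 115, 60]], [[237, 162, 98], [228, 155, 91], [201, 141, 76], [199, 136, 75], [206, 134, 79]], [[157, 100, 68], [155, 97, 66], [133, 90, 62], [136, 89, 62], [146, 94, 64]], [[61, 57, 54], [60, 54, 50], [58, 55, 54], [59, 55, 54], [61, 56, 55]]]
351 [0.00373059 0.0007271 ]
352 [0.00327467 0.00069302]
353 [0.00281803 0.00065888]
354 [0.00236065 0.00062469]
256 [0.00091753 0.00222794] [0.00395444 0.00243405]
257 [0.00049823 0.00219659] [0.00356061 0.00240461]
258 [7.8315169e-05 2.1652037e-03] [0.0031662  0.00237513]
[[111, 102, 103], [107, 98, 100], [110, 102, 105], [112, 105, 105], [110, 102, 104], [110, 101, 102], [110, 102, 103], [113, 105, 107], [109, 101, 104], [108, 100, 102], [110, 103, 104], [107, 98, 99], [105, 96, 97], [103, 94, 97], [103, 91, 91], [112, 89, 77], [137, 98, 63], [159, 111, 63], [164, 114, 58], [167, 114, 59], [169, 117, 59], [180, 127, 65]]
```

```bash
python3 -m pendant '[0.3,-0.031,0.072,0.2,0,0,0, 0.3,-0.031,0.072,0.4,0,0,0, 0.3,-0.031,0.072,0.6,0,0,0, 0.3,-0.031,0.072,0.68,0,0,0, 0.3,-0.031,0.072,0.68,0,0,0, 0.3,-0.031,0.072,0.68,0,0,0, 0.3,-0.031,0.072,0.68,0,0,0]'
python3 - <<'E'
from h import *
from disc import togo
s=snap('wrist','pics/w4.png');t=snap('top','pics/t4.png');st=r.get_state();print(st['tool_pos'],togo([.5776,-.2689,.0255]))
a=cv2.resize(s['img'][130:370,220:420],(500,600));b=cv2.resize(t['img'][205:305,440:490],(300,600));cv2.imwrite('pics/c4.png',np.hstack([a,b])[:,:,::-1])
E
```

```text
clock: 8.5
tool_pos: [0.5785, -0.2726, 0.0372]
eef_rot: [0.999, 0.036, 0.001, 0.001]
contact_force: [0.2, -0.7, -0.7]
opening: 0.429
finger_force: 20.0
[ 0.57817764 -0.27286843  0.03696182] [-0.00213373 -0.02674996  0.0763771 ]
```

View pics/c4.png

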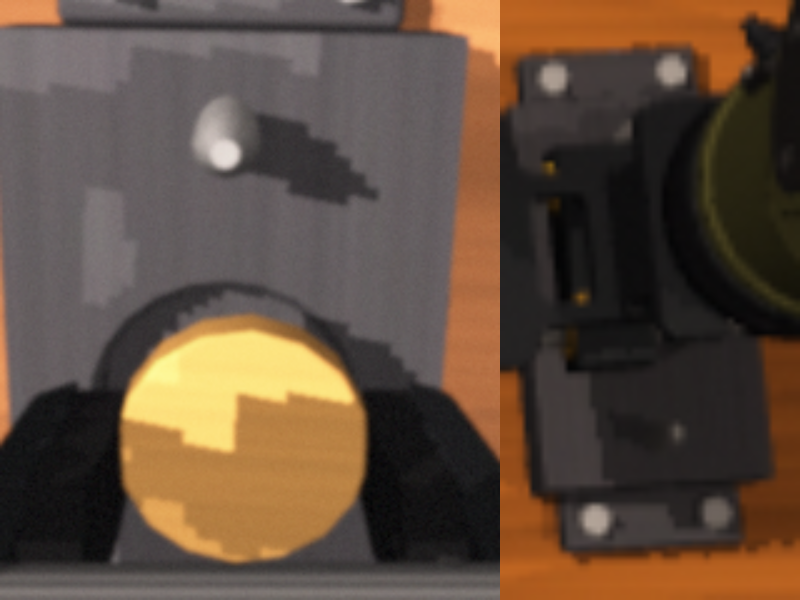

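The view shows the blank just short of the pocket, with the pin tip at about (311,192), and slightly off to -y. I'll work out the correction.

```bash
python3 - <<'E'
from h import *
from disc import togo
s=load('pics/w4.npz');st=r.get_state();p=st['tool_pos']
tip=onz(s,310.8,192,.052); a=.056
print('tip',tip,'seat',tip[:2]-.05*np.array([np.cos(a),np.sin(a)]),'tcp y bias',onz(s,317.6,306,p[2])-p)
# pocket rim left/right edges at row crop380 -> v=282: u=220+95/2.5 
print('rim front',onz(s,220+210/2.5,130+283/2.5,.024),'rimleft',onz(s,220+95/2.5,130+370/2.5,.024))
b=onz(s,317.6,262,p[2]+.0066);print('blank rel',b-p-[.02,0,0])
E
```

```text
tip [ 0.62775132 -0.26597424  0.052     ] seat [ 0.5778297  -0.26877278] tcp y bias [ 6.04938895e-04  1.03409571e-03 -1.38777878e-17]
rim front [ 0.60120175 -0.26446183  0.024     ] rimleft [ 0.58400227 -0.24548318  0.024     ]
blank rel [0.00187674 0.00258142 0.0066    ]
```

```bash
python3 -m pendant '[0.3,-0.006,-0.023,0.02,0,0,0, 0.3,-0.006,-0.023,0.04,0,0,0, 0.3,-0.006,-0.023,0.06,0,0,0, 0.3,-0.006,-0.023,0.07,0,0,0, 0.3,-0.006,-0.023,0.07,0,0,0, 0.3,-0.006,-0.023,0.07,0,0,0, 0.3,-0.006,-0.023,0.07,0,0,0]'
```

```text
clock: 9.3
tool_pos: [0.5761, -0.2693, 0.0249]
eef_rot: [0.999, 0.036, 0.0, 0.0]
contact_force: [0.1, -0.2, -1.2]
opening: 0.427
finger_force: 20.0
```

```bash
python3 -m pendant '[0.3,0.006,0,0,0,0,0, 0.3,0.006,0,0,0,0,0, 0.3,0.006,0,0,0,0,0]'
python3 -m pendant '[0.55,0,0,0,0,0,0, 0.55,0,0,0,0,0,0, 0.55,0,0,0,0,0,0, 0.55,0,0,0,0,0,0, 0.55,0,0,0,0,0,0, 0.55,0,0,0,0,0,0]'
python3 -m pendant '[0.55,0,0,-0.2,0,0,0, 0.55,0,0,-0.5,0,0,0, 0.55,-0.3,0,-0.9,0,0,0, 0.55,-0.3,0,-0.9,0,0,0, 0.55,-0.3,0,-0.9,0,0,0]'
python3 - <<'E'
from h import *
s=snap('wrist','pics/w5.png')
cv2.imwrite('pics/c5.png',cv2.resize(s['img'][60:300,230:410,::-1],None,fx=2.4,fy=2.4))
E
```

```text
clock: 9.6
tool_pos: [0.577, -0.2691, 0.025]
eef_rot: [0.999, 0.036, 0.0, 0.0]
contact_force: [0.3, 0.2, -0.2]
opening: 0.43
finger_force: 20.0
clock: 10.2
tool_pos: [0.577, -0.2692, 0.025]
eef_rot: [0.999, 0.036, 0.0, 0.0]
contact_force: [0.0, -0.2, -1.4]
opening: 0.549
finger_force: 0.0
clock: 10.7
tool_pos: [0.5314, -0.2741, 0.1632]
eef_rot: [0.999, 0.034, 0.001, 0.002]
contact_force: [0.4, 0.1, 0.4]
opening: 0.552
finger_force: 0.0
```

View pics/c5.png

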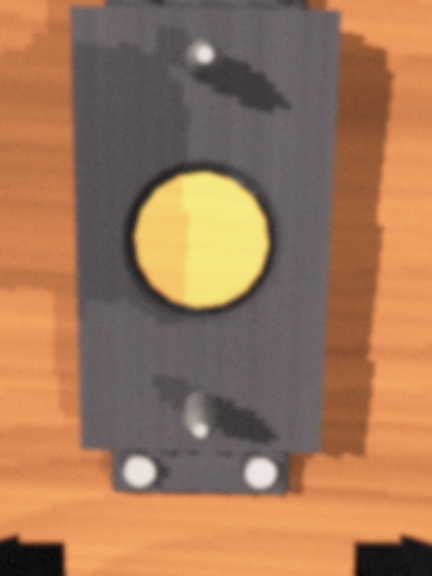

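The blank lies flat and centred in the pocket, with an even ring all round it. The pin tips are at full-image (314.6,81.7) and (313.3,238.8). Next is the die top.

```bash
python3 -m pendant '[0.75,0.1,-0.3,0,0,0,-0.025, 0.75,0.1,-0.6,0,0,0,-0.025, 0.75,0.1,-1,0,0,0,-0.025, 0.75,0.1,-1,0,0,0,-0.025]' | grep tool_pos
python3 -m pendant '[0.75,0.03,-0.3,0,0,0,0, 0.75,0.03,-0.6,0,0,0,0, 0.75,0.03,-0.7,0,0,0,0, 0.75,0.03,-0.7,0,0,0,0,0.75,0.03,-0.7,0,0,0,0,0.75,0.03,-0.7,0,0,0,0]'
python3 - <<'E'
from h import *
from disc import *
s=load('pics/w5.npz');a=onz(s,314.6,81.7,.052);b=onz(s,313.3,238.8,.052)
d=a-b;print('pins',a,b,'mid',(a+b)/2,'len',np.hypot(*d[:2]),'yaw',np.arctan2(d[1],d[0]))
print('blank',disc('pics/w5.npz',(275,350,120,195),.023)[0])
s=snap('wrist','pics/w6.png');i=s['img'];hsv=cv2.cvtColor(i,cv2.COLOR_RGB2HSV)
m=((hsv[:,:,1]<70)&(hsv[:,:,2]>110)).astype(np.uint8)*255;m[290:]=0
m=cv2.morphologyEx(m,cv2.MORPH_CLOSE,np.ones((3,3)))
c,_=cv2.findContours(m,cv2.RETR_EXTERNAL,cv2.CHAIN_APPROX_NONE)
for k in c:
    if cv2.contourArea(k)>3000:
        x,y,w,h=cv2.boundingRect(k);print('box',x,y,w,h)
        k=k[:,0];P=np.array([onz(s,u,v,.014)[:2] for u,v in k],np.float32)*1000;print(cv2.minAreaRect(P))
        g=hsv[y:y+h,x:x+w,2];dk=((i[y:y+h,x:x+w].max(2)<110)).astype(np.uint8)*255
        for e in cv2.findContours(dk,cv2.RETR_LIST,cv2.CHAIN_APPROX_NONE)[0]:
            if 30<cv2.contourArea(e)<2500:
                (cx,cy),ax,an=cv2.fitEllipse(e);print('dark',cx+x,cy+y,ax,onz(s,cx+x,cy+y,.014))
cv2.imwrite('pics/c6.png',cv2.resize(i[0:300,170:470,::-1],None,fx=2,fy=2))
print(r.get_state()['tool_pos'],r.get_state()['eef_rot'])
E
```

```text
tool_pos: [0.5365, -0.1129, 0.1585]
clock: 11.75
tool_pos: [0.5294, -0.0191, 0.1595]
eef_rot: [0.999, 0.054, -0.0, 0.001]
contact_force: [0.2, -0.3, -0.4]
opening: 0.75
finger_force: 0.0
pins [ 0.62821982 -0.26530125  0.052     ] [ 0.52819351 -0.27113391  0.052     ] mid [ 0.57820667 -0.26821758  0.052     ] len 0.10019622362938779 yaw 0.05824529029118284
blank ((578.7138671875, -267.85107421875), 20.390382766723633)
box 58 111 145 137
((544.3651733398438, 123.58963012695312), (55.054039001464844, 98.87319946289062), 43.305782318115234)
dark 124.74552154541016 241.59364318847656 (4.629918098449707, 11.689465522766113) [0.49795618 0.12827426 0.014     ]
dark 138.17897033691406 230.93204498291016 (7.200722694396973, 21.369958877563477) [0.50769055 0.1177698  0.014     ]
dark 92.6978988647461 212.22803497314453 (7.892106056213379, 11.645296096801758) [0.51880729 0.15180283 0.014     ]
dark 116.21056365966797 185.90853118896484 (37.14097595214844, 64.73661041259766) [0.54091869 0.13340212 0.014     ]
dark 165.42574310302734 150.68795013427734 (10.390815734863281, 12.079522132873535) [0.57063663 0.09699941 0.014     ]
dark 180.9452133178711 138.83868789672852 (7.402011394500732, 92.77315521240234) [0.58023405 0.08588873 0.014     ]
box 260 73 105 181
((569.2595825195312, -10.922252655029297), (130.68478393554688, 72.99087524414062), 6.168341636657715)
dark 311.76964569091797 233.92160034179688 (9.748260498046875, 13.313382148742676) [ 0.51959048 -0.01522338  0.014     ]
dark 311.85413360595703 96.00187683105469 (15.056818962097168, 15.86670207977295) [ 0.61928656 -0.00491024  0.014     ]
[ 0.52937298 -0.0190806   0.15958252] [ 9.98561050e-01  5.36226352e-02 -1.91864589e-04  6.37097872e-04]
```

The largest plate's holes are at (312,234) and (312,96), 100.2 mm apart, yaw about 6.1°, and the outline fits 130 × 73. That all checks out, so I'll descend onto the shank.

```bash
python3 -m pendant '[0.75,0.271,-0.024,0,0,0,0, 0.75,0.271,-0.024,0.3,0,0,0, 0.75,0.271,-0.024,0.5,0,0,0, 0.75,0.271,-0.024,0.6,0,0,0, 0.75,0.271,-0.024,0.6,0,0,0, 0.75,0.271,-0.024,0.6,0,0,0, 0.75,0.271,-0.024,0.6,0,0,0]' 40
python3 - <<'E'
from disc import *
print(togo([.5694,-.0112,.018]))
E
```

```text
clock: 12.5
tool_pos: [0.5702, -0.0094, 0.0711]
eef_rot: [0.999, 0.055, 0.001, 0.0]
contact_force: [-0.1, 0.2, 0.8]
opening: 0.751
finger_force: 0.0
[-0.00714014  0.01141152  0.35393717]
```

```bash
python3 -m pendant '[0.75,-0.007,0.011,0.1,0,0,0, 0.75,-0.007,0.011,0.2,0,0,0, 0.75,-0.007,0.011,0.3,0,0,0, 0.75,-0.007,0.011,0.35,0,0,0, 0.75,-0.007,0.011,0.35,0,0,0, 0.75,-0.007,0.011,0.35,0,0,0, 0.75,-0.007,0.011,0.35,0,0,0]' | grep -E "tool|contact"
python3 -m pendant '[0.2,0,0,0,0,0,0, 0.2,0,0,0,0,0,0, 0.2,0,0,0,0,0,0, 0.2,0,0,0,0,0,0, 0.2,0,0,0,0,0,0, 0.2,0,0,0,0,0,0, 0.2,0,0,0,0,0,0,0.2,0,0,0,0,0,0, 0.2,0,0,0,0,0,0, 0.2,0,0,0,0,0,0]' 45
```

```text
tool_pos: [0.5688, -0.0104, 0.0179]
contact_force: [-0.5, 0.4, 0.2]
clock: 14.2
tool_pos: [0.5684, -0.0108, 0.0175]
eef_rot: [0.998, 0.055, 0.0, 0.0]
contact_force: [0.8, -1.4, 2.3]
opening: 0.314
finger_force: 45.0
```

```bash
python3 -m pendant '[0.2,0,0,-0.05,0,0,0, 0.2,0,0,-0.2,0,0,0, 0.2,0,0,-0.4,0,0,0, 0.2,0,0,-0.6,0,0,0, 0.2,0,0,-0.65,0,0,0, 0.2,0,0,-0.65,0,0,0, 0.2,0,0,-0.65,0,0,0]'
python3 -m pendant '[0.2,0,0.15,0,0,0,0.01, 0.2,0,0.35,0,0,0,0.02, 0.2,0,0.6,0,0,0,0.033, 0.2,-0.065,0.8,0,0,0,0.033, 0.2,-0.065,0.86,0,0,0,0.033, 0.2,-0.065,0.86,0,0,0,0.033, 0.2,-0.065,0.86,0,0,0,0.033, 0.2,-0.065,0.86,0,0,0,0.033]'
python3 - <<'E'
from disc import *
print(togo([.5774,-.269,.115]))
E
```

```text
clock: 14.9
tool_pos: [0.5673, -0.0104, 0.1138]
eef_rot: [0.998, 0.055, -0.001, -0.0]
contact_force: [-0.2, -0.3, -5.1]
opening: 0.314
finger_force: 45.0
clock: 15.7
tool_pos: [0.573, -0.1371, 0.1144]
eef_rot: [1.0, 0.031, -0.0, -0.001]
contact_force: [0.5, 0.6, -3.6]
opening: 0.315
finger_force: 45.0
[-0.0252031   0.87961015 -0.00544883]
```

```bash
python3 -m pendant '[0.2,0,0.15,0,0,0,0, 0.2,0,0.35,0,0,0,0, 0.2,-0.01,0.6,0,0,0,0.002, 0.2,-0.025,0.8,0,0,0,0.002, 0.2,-0.025,0.88,0,0,0,0.002, 0.2,-0.025,0.88,0,0,0,0.002, 0.2,-0.025,0.88,0,0,0,0.002, 0.2,-0.025,0.88,0,0,0,0.002,0.2,-0.025,0.88,0,0,0,0.002]'
python3 - <<'E'
from disc import *
s=snap('wrist','pics/w7.png');snap('top','pics/t7.png');print(togo([.5774,-.269,.075]),r.get_state()['tool_pos'],r.get_state()['eef_rot'])
i=s['img'];p=r.get_state()['tool_pos'];z=p[2]-.0175+.014
dk=(i.max(2)<100).astype(np.uint8)*255;dk[300:]=0
for e in cv2.findContours(dk,cv2.RETR_LIST,cv2.CHAIN_APPROX_NONE)[0]:
    if 60<cv2.contourArea(e)<3000:
        (cx,cy),ax,an=cv2.fitEllipse(e);print('dark',cx,cy,ax,onz(s,cx,cy,z)-p)
E
```

```text
clock: 16.6
tool_pos: [0.5774, -0.2693, 0.115]
eef_rot: [1.0, 0.029, 0.0, -0.001]
contact_force: [-0.2, 0.1, -4.0]
opening: 0.31
finger_force: 45.0
[ 0.0016229  -0.00936963  0.26718439] [ 0.57723547 -0.27043684  0.11507695] [ 9.99587684e-01  2.87123707e-02  3.41147957e-05 -2.45419172e-04]
dark 374.3893737792969 292.3263244628906 (15.979177474975586, 37.79182434082031) [ 0.00643624 -0.02123315 -0.0035    ]
dark 259.1460876464844 292.3170471191406 (16.31846809387207, 34.55379104614258) [ 0.0036179   0.02627711 -0.0035    ]
dark 315.4556579589844 179.57044982910156 (25.407846450805664, 31.410057067871094) [ 0.05138069  0.00571989 -0.0035    ]
dark 283.96221923828125 117.25907135009766 (20.006929397583008, 20.87394905090332) [ 0.07333031  0.01847823 -0.0035    ]
dark 351.4493408203125 116.95410919189453 (20.539627075195312, 24.262828826904297) [ 0.07487081 -0.00606362 -0.0035    ]
dark 335.53753662109375 114.58627319335938 (18.313003540039062, 24.82481575012207) [ 0.07535386 -0.00021908 -0.0035    ]
```

```bash
python3 -m pendant '[0.2,0,0.006,0.06,0,0,0, 0.2,0,0.006,0.13,0,0,0, 0.2,0,0.006,0.2,0,0,0, 0.2,0,0.006,0.25,0,0,0, 0.2,0,0.006,0.25,0,0,0, 0.2,0,0.006,0.25,0,0,0]'
python3 - <<'E'
from disc import *
s=snap('wrist','pics/w8.png');i=s['img'];st=r.get_state();p=st['tool_pos'];print(p,st['eef_rot'])
cv2.imwrite('pics/c8.png',cv2.resize(i[90:300,220:410,::-1],None,fx=2.8,fy=2.8,interpolation=cv2.INTER_CUBIC))
E
```

```text
clock: 17.3
tool_pos: [0.5769, -0.2726, 0.0771]
eef_rot: [1.0, 0.028, -0.0, -0.0]
contact_force: [0.9, 0.3, -2.9]
opening: 0.312
finger_force: 45.0
[ 0.57718591 -0.27275145  0.07754252] [9.99613715e-01 2.77916571e-02 1.98297362e-04 7.02306287e-05]
```

View pics/c8.png

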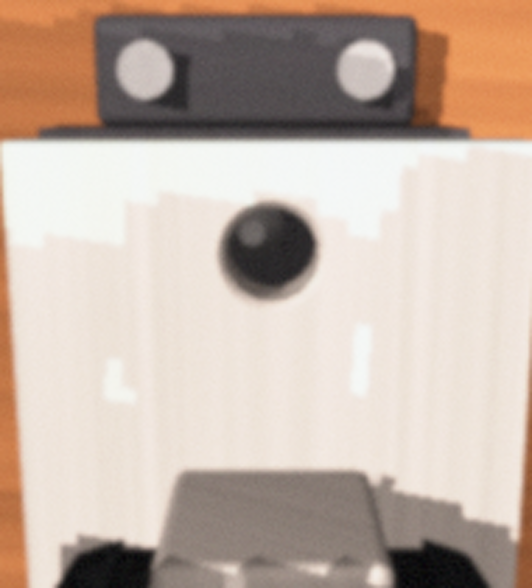

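The crop shows the plate level over the base, with the pin tip visible through the front hole at full-image (310,173). The hole centre is at (315.7,179.3). I'll work out the offset.

```bash
cat > off.py <<'E'
from disc import *
import sys
def off(f):
    s=load(f);i=s['img'];p=r.get_state()['tool_pos'];z=p[2]-.0175+.014
    x0,y0=285,130;sub=i[y0:230,x0:345];dk=(sub.max(2)<130).astype(np.uint8)*255;dk[:30]=0
    c=max(cv2.findContours(dk,cv2.RETR_EXTERNAL,cv2.CHAIN_APPROX_NONE)[0],key=cv2.contourArea)
    h=cv2.convexHull(c);(cx,cy),ax,_=cv2.fitEllipse(h);cx+=x0;cy+=y0
    m=np.zeros(sub.shape[:2],np.uint8);cv2.circle(m,(int(cx-x0),int(cy-y0)),int(min(ax)/2-3),255,-1)
    g=cv2.GaussianBlur(cv2.cvtColor(sub,cv2.COLOR_RGB2GRAY),(5,5),0);_,v,_,l=cv2.minMaxLoc(g,m)
    t=np.array(l)+[x0,y0]
    return s,(cx,cy),ax,t,v,z
if __name__=='__main__':
    s,c,ax,t,v,z=off(sys.argv[1]);h=onz(s,*c,z)
    tip=onz(s,*t,.052);d=tip-h;print('hole',c,ax,h,'tip',t,v,tip,'move',d[:2])
    st=r.get_state();q=st['eef_rot'];print('tool',togo(st['tool_pos']+[d[0],d[1],0]),st['tool_pos'],'diam',ax[0]*(s['cam_to_world'][2,3]-z)/392)
E
python3 off.py pics/w8.npz
```

```text
hole (315.37696266174316, 178.81060028076172) (30.689193725585938, 33.3264045715332) [ 0.62842028 -0.2681564   0.07404252] tip [310 173] 105.0 [ 0.62790981 -0.26574669  0.052     ] move [-0.00051047  0.00240971]
tool [-2.50529068e-03 -1.62290040e-02 -3.44096402e-06] [ 0.57718591 -0.27275145  0.07754252] diam 0.011673128800755366
```

```bash
python3 -m pendant '[0.2,-0.003,-0.021,0,0,0,0.01, 0.2,-0.003,-0.021,0,0,0,0.01, 0.2,-0.003,-0.021,0,0,0,0.01, 0.2,-0.003,-0.021,0,0,0,0.01, 0.2,-0.003,-0.021,0,0,0,0.01]'
python3 -c "
from h import *
snap('wrist','pics/w9.png')"; python3 off.py pics/w9.npz
```

```text
clock: 17.85
tool_pos: [0.5764, -0.2697, 0.0776]
eef_rot: [1.0, 0.02, 0.0, 0.0]
contact_force: [1.0, 0.8, -2.4]
opening: 0.314
finger_force: 45.0
hole (315.26874351501465, 178.8550033569336) (30.777511596679688, 33.206851959228516) [ 0.62786454 -0.26596185  0.07404033] tip [315 171] 105.0 [ 0.62837781 -0.26572567  0.052     ] move [0.00051327 0.00023619]
tool [ 3.48178163e-03 -1.43707493e-03  1.66249560e-07] [ 0.57635448 -0.26966737  0.07754033] diam 0.01174688084422534
```

```bash
python3 -m pendant '[0.2,0.003,0,0.02,0,0,0, 0.2,0.003,0,0.04,0,0,0, 0.2,0.003,0,0.06,0,0,0, 0.2,0.003,0,0.08,0,0,0, 0.2,0.003,0,0.09,0,0,0, 0.2,0.003,0,0.09,0,0,0]'
python3 -m pendant '[0.2,0,0,0.015,0,0,0, 0.2,0,0,0.03,0,0,0, 0.2,0,0,0.045,0,0,0, 0.2,0,0,0.045,0,0,0]'
```

```text
clock: 18.5
tool_pos: [0.5766, -0.2695, 0.0636]
eef_rot: [1.0, 0.02, -0.0, -0.0]
contact_force: [0.2, -0.1, -3.1]
opening: 0.31
finger_force: 45.0
clock: 18.9
tool_pos: [0.5765, -0.2694, 0.0568]
eef_rot: [1.0, 0.02, -0.0, -0.0]
contact_force: [-0.9, 0.2, -4.2]
opening: 0.314
finger_force: 45.0
```

Both pins are past their tapers with no side load, so I'll keep lowering gently.

```bash
python3 -m pendant '[0.2,0,0,0.015,0,0,0, 0.2,0,0,0.03,0,0,0, 0.2,0,0,0.045,0,0,0, 0.2,0,0,0.06,0,0,0, 0.2,0,0,0.075,0,0,0, 0.2,0,0,0.085,0,0,0, 0.2,0,0,0.085,0,0,0, 0.2,0,0,0.085,0,0,0]'
python3 -m pendant '[0.2,0,0,0.005,0,0,0, 0.2,0,0,0.01,0,0,0, 0.2,0,0,0.014,0,0,0, 0.2,0,0,0.014,0,0,0, 0.2,0,0,0.014,0,0,0]'
```

```text
clock: 19.7
tool_pos: [0.5768, -0.2696, 0.0445]
eef_rot: [1.0, 0.02, 0.0, 0.0]
contact_force: [-0.1, 0.7, -3.4]
opening: 0.311
finger_force: 45.0
clock: 20.2
tool_pos: [0.5768, -0.2696, 0.0424]
eef_rot: [1.0, 0.02, -0.0, 0.0]
contact_force: [0.4, 0.2, -3.9]
opening: 0.316
finger_force: 45.0
```

```bash
python3 -m pendant '[0.2,0,0,0.003,0,0,0, 0.2,0,0,0.006,0,0,0, 0.2,0,0,0.009,0,0,0, 0.2,0,0,0.009,0,0,0, 0.2,0,0,0.009,0,0,0]' | grep -E "tool|cont"
python3 -m pendant '[0.2,0,0,0.003,0,0,0, 0.2,0,0,0.006,0,0,0, 0.2,0,0,0.006,0,0,0, 0.2,0,0,0.006,0,0,0]'| grep -E "tool|cont"
```

```text
tool_pos: [0.5768, -0.2696, 0.0416]
contact_force: [-2.5, 0.2, 4.4]
tool_pos: [0.5769, -0.2695, 0.0415]
contact_force: [-4.3, 2.3, 11.7]
```

Contact is at the expected height: TCP 0.0415, so the underside is at 0.024. I'll release slowly, then rise.

```bash
python3 -m pendant '[0.33,0,0,-0.003,0,0,0, 0.36,0,0,-0.003,0,0,0, 0.4,0,0,-0.003,0,0,0, 0.5,0,0,-0.003,0,0,0, 0.6,0,0,-0.003,0,0,0, 0.6,0,0,-0.003,0,0,0, 0.6,0,0,-0.003,0,0,0]' 5
python3 -m pendant '[0.6,0,0,-0.1,0,0,0, 0.6,0,0,-0.3,0,0,0, 0.6,0,0,-0.6,0,0,0, 0.6,-0.3,0,-0.9,0,0,0, 0.6,-0.3,0,-0.9,0,0,0, 0.6,-0.3,0,-0.9,0,0,0]'
python3 - <<'E'
from disc import *
s=snap('wrist','pics/w10.png');i=s['img'];hsv=cv2.cvtColor(i,cv2.COLOR_RGB2HSV)
m=((hsv[:,:,1]<70)&(hsv[:,:,2]>135)).astype(np.uint8)*255;m[290:]=0
m=cv2.morphologyEx(m,cv2.MORPH_CLOSE,np.ones((3,3)))
for k in cv2.findContours(m,cv2.RETR_EXTERNAL,cv2.CHAIN_APPROX_NONE)[0]:
    if cv2.contourArea(k)>3000:
        P=np.array([onz(s,u,v,.038)[:2] for u,v in k[:,0]],np.float32)*1000;print(cv2.boundingRect(k),cv2.minAreaRect(P))
E
```

```text
clock: 21.8
tool_pos: [0.5768, -0.2696, 0.0405]
eef_rot: [1.0, 0.02, 0.0, 0.0]
contact_force: [0.4, 0.1, 0.1]
opening: 0.597
finger_force: 0.0
clock: 22.4
tool_pos: [0.5312, -0.2725, 0.178]
eef_rot: [1.0, 0.019, 0.001, 0.001]
contact_force: [0.4, -0.6, -0.1]
opening: 0.598
finger_force: 0.0
(260, 45, 109, 213) ((579.6181030273438, -268.48681640625), (148.52598571777344, 73.53209686279297), 2.575547218322754)
```

```bash
python3 - <<'E'
from h import *
s=load('pics/w10.npz');i=s['img'];hsv=cv2.cvtColor(i,cv2.COLOR_RGB2HSV)
m=((hsv[:,:,1]<70)&(hsv[:,:,2]>135)).astype(np.uint8)*255;m[290:]=0
m=cv2.morphologyEx(m,cv2.MORPH_CLOSE,np.ones((9,9)));m=cv2.morphologyEx(m,cv2.MORPH_OPEN,np.ones((31,31)))
k=max(cv2.findContours(m,cv2.RETR_EXTERNAL,cv2.CHAIN_APPROX_NONE)[0],key=cv2.contourArea)
P=np.array([onz(s,u,v,.038)[:2] for u,v in k[:,0]],np.float32)*1000;print(cv2.boundingRect(k),cv2.minAreaRect(P))
for v in range(cv2.boundingRect(k)[1]+6,250,30):
    u=np.nonzero(m[v])[0]; print(v,np.linalg.norm(onz(s,u[0],v,.038)-onz(s,u[-1]+1,v,.038)))
E
```

```text
(262, 63, 106, 186) ((577.6817016601562, -268.501708984375), (130.7655487060547, 73.13215637207031), 2.43761944770813)
69 0.0716409421698039
99 0.07305729501053859
129 0.07312453990595896
159 0.07247722306740426
189 0.07253510516742773
219 0.07334415781571618Traceback (most recent call last):
  File "<stdin>", line 8, in <module>
IndexError: index 0 is out of bounds for axis 0 with size 0
```

The plate measures 130.8 × 73 mm at the flush height. It is centred at (0.5777,-0.2685), about 1 mm from the seat, at 2.4° against the base's 3.3°, and its width is even along its length, so it is level. I'm handing the job in.

```bash
python3 -c "
from plant import r
print(r.finish_job())"
```

```text
the job is handed in; nothing more can be done
None
```

The blank is flat in the pocket and the die top sits flush over both guide pins, released; the job was handed in at about 22.5 s, and the pot, bench block and hammer were never touched; no verdict came back.

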